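Slide a meter base onto the inspection mat under the magnifier

TASK

Slide the brown meter base across the counter onto the green rubber mat under the bench magnifier, so that it lies squarely in the middle of the mat with its black terminal block at the mat's near edge (the edge away from the magnifier's foot), then let go of it and draw the gripper clear. Slide it, do not pick it up: it stays flat on the counter and mat all the way. Do not knock the magnifier, and leave the clamp ring, the seal holder and the plier where they lie.

Things in the scene. Friction and masses are not known exactly. Their poses are not given: they have to be found in the camera images.
- meter_base: Flat brown bakelite plate, 180 (x) by 124 mm (y), black terminal block at its -x end, on four domed feet (x +-70, y +-45 mm). Origin: plate centre, underside of the feet (counter height at the start). Plate 3 to 15 mm above origin; low fittings up to 27 mm on the half without the block. 0.5 to 0.8 kg, slides with 3 to 9 N. z up. At the start -x points roughly towards the robot.
- terminal_block (a point): Centre of the black terminal block on the meter base, 68 mm to -x of the plate's centre, 35 mm above the feet; axes of the base. Block 36 (x) by 56 (y) by 40 mm tall, brass screws on top, its top 55 mm above the feet. Its two upright sides are bare, with 34 mm of flat plate beyond each, so it can be pinched across its 56 mm width.
- mat: Green rubber mat fixed on the counter, 210 (x) by 156 mm (y), 2.5 mm thick, outer 12 mm bevelled down to the counter all round so that feet ride up. Origin: its centre, at counter height. x points to the magnifier's foot; the -x edge is the near edge, roughly towards the robot. The base lies right when its origin is over the mat's and its x points along the mat's x.
- magnifier: Bench magnifier, fixed; origin and axes as the mat's. Grey round foot, 136 mm wide, 185 mm to +x of the mat's centre (nearest edge 117 mm), column 305 mm high. Cream lens head, 200 mm wide, 36 mm thick, over the mat's middle, underside 221 mm above the counter. It overhangs the terminal block of a base that lies right, so the tool must lean back, over the mat's near edge, by 25 to 45 degrees.
- lens_rim (a point): Centre of the lens head, at its underside but for the lamp tube that hangs 4 mm lower.
- clamp_ring: Bystander: nickel clamp ring lying flat, 124 mm in diameter and 18 mm high, with a screw lug that reaches 78 mm from its centre. Origin: centre of its underside.
- seal_holder: Bystander: ochre plastic seal holder block, 120 by 62 mm, 38 mm high (44 mm with the seals). Origin: centre of its underside.
- plier: Bystander: rusted crimping plier lying flat, 195 mm long (x, jaws to +x), 66 mm wide, 17 mm high. Origin: near its middle, on the counter.
- seal_bin: Bystander, fixed: wooden seal bin 184 mm square and 117 mm high with a tin funnel set into it, 195 mm high in all. Origin: centre of its underside.

How it is judged:
At the end, for the whole second after the job is handed in: The meter base lies flat and at rest on the mat, its centre within 15 mm of the mat's centre along and across the mat, turned less than 8 degrees from the mat, with the terminal block at the mat's near edge (x of meter_base in the frame of mat between -0.015 and 0.015 m and y of meter_base in the frame of mat between -0.015 and 0.015 m and angle between the x axis of meter_base and the x axis of mat, either way round below 0.14 rad and x of terminal_block in the frame of mat below -0.03 m and height (world z) of meter_base below 0.006 m and angle between meter_base's own z axis and vertical below 0.04 rad and linear speed of meter_base below 0.01 m/s); the robot touches nothing.
It fails at once if the meter base is picked up: its centre more than 12 mm above the counter, or tipped more than 7 degrees (height (world z) of meter_base above 0.012 m or angle between meter_base's own z axis and vertical above 0.12 rad).
It fails at once if the magnifier is knocked (more than 5 N) (contact force between magnifier and anything else above 5 N).
It fails at once if the clamp ring, seal holder or plier is shifted by more than 25 mm (distance of any of clamp_ring, seal_holder, plier from where it was at the start of the episode above 0.025 m).
It also fails if it takes over 48 s, if anything falls off the work surface, if the arm or the gripper's body presses on something with over 40 N, if the wrist force passes 120 N, or if a joint passes its speed limit or range.

ROBOT

A 6-joint arm with a two-finger parallel gripper is mounted at the origin on the work surface. World frame = base frame: x ahead of the robot, y to its left, z up, the work surface at z = 0. Lengths are in m, angles in rad, forces in N, time in s.
With the tool pointing down it reaches from about 0.4 to 0.925 m from the base axis. Payload 12.5 kg.
Tool frame: the origin (TCP) lies midway between the tips of the shut fingers; the grasp point (between the pads) lies 19 mm behind it; z points along the fingers, y is the line along which they close (so a half turn about z gives the same grasp; the last joint's range is limited). The gripper opens to 95 mm and grips with 3 to 60 N. Pads are 20 mm wide; open, the fingers measure 119 mm over their backs; the gripper's body (75 mm by 180 mm) begins 59 mm behind the grasp point.
Start: joints at [1.225, 0.491, 1.559, -0, 1.092, -0.106], TCP at [0.148, 0.607, 0.215] pointing down, gripper open.
Joint ranges: [-3.1, 3.1], [-0.84, 2.19], [0.05, 2.79], [-1.13, 4.28], [0.06, 2.93], [-2.69, 2.69]. Speed limits (rad/s): [2.22, 2.22, 2.79, 3.14, 3.14, 3.14].

INTERFACE

Orientations are given as [roll, pitch, yaw] about the fixed x, y, z axes, in that order (R = Rz(yaw) Ry(pitch) Rx(roll)).
In Python, from bench import * gives the robot as it stands.
- The arm moves only by the tool arm_command, never from a script. Its arguments are lists of equal length, an entry for each row: "hand": the finger opening in mm, from 0 to 95.1; "delta_pos": the shift along the world's x, y, z as a fraction of full scale, a list of three; "turn": the turn about the world's z as a fraction of full scale. In form: {"hand": [hand, ...], "delta_pos": [[tx, ty, tz], ...], "turn": [turn, ...]}. A call has 1 to 5 rows; each row shifts and turns the commanded pose from where the row before left it; what a row does not reach is not made up. Full scale, the value 1, is 0.04 m for a shift and 10 degrees for a turn. A row lasts 1/8 s, in which the tool goes at most 62.5 mm and 10.7 degrees, less where a joint would pass 70% of its speed; a pose out of reach is approached as far as the arm can. A call with a number of a shift or a turn outside -1 to 1 is refused whole. A call with a gripper value outside its range is refused whole. The fingers move at their own pace and stop on an object; "newtons" is the grip in N (left out, the last holds). Time passes only in rows, so rows that do not move let the fingers close. It gives the time, the measured TCP pose, the force, the opening and the grip force at its end, in the units of the state.
- sense(): the state, without advancing time (a new reading comes with each control period).
- capture(name): name is "side" or "top"; returns (picture, depth): 420x560x3 uint8, red, green, blue; 420x560 float32, m along the optical axis (not along the pixel's ray), 0 where there is no reading.
- calibration(name): a dict with "fovy" (degrees; the focal length in pixels is half the picture's height over the tangent of half this angle, whatever the lens; pixels are square), "cx", "cy" (the principal point, pixels), "k1" (the pictures are not rectified: a ray, as slopes to the right and down, at radius r is drawn at 1 + k1 r^2 times it, then the intrinsics apply), "world_from_camera" (4x4, takes a point from camera to world coordinates). Camera axes: x right, y up, looking along -z (the intrinsics and any distortion apply to the point x, -y, -z); pixel columns grow to the right and rows downward; lengths in m; the calibration is good to about 2 mm. A picture is of the moment at which its call begins. calibration takes no time and is no camera call.
- hand_in(): hands the job in; it is judged then, once.
The state is a dict: "time_s": time; "qpos": joint angles; "joint_vel": joint speeds; "joint_torque": joint torques, N m; "eef_pos": TCP position; "tool_rot": TCP orientation; "wrist_force": force on the tool from outside, world axes, zero at the start; "ft_torque": the same for the moment, N m; "finger_gap": finger opening in m; "finger_force": force on a finger pad.
Only numpy, scipy, OpenCV 4.12 (cv2) and the standard library are available. Lean on these libraries where they do the work, as an engineer would, in place of code of your own. Each camera call takes 0.05 s, during which the arm holds its last target. There are 200 camera calls.

## Working session

There is one attempt and no reset: what is moved stays moved. The work goes in short steps, Python scripts to look and compute and a tool call to move; the robot and the scene stay as the last step left them, time stands still between calls to the robot, and variables do not carry over. Pictures are saved under pics/ and viewed, at most 10 in all, crops included, and the job is handed in when it is done.

Besides the shell and the picture viewer there is one more tool, called after "Call:" as name([rows], argument=value, ...), one row to a line, values as JSON. arm_command: Moves the arm, as the interface text tells. Shift numbers are shares of 0.04 m and turn numbers shares of 10 degrees, none past 1 either way. Its arguments: {"type":"object","properties":{"hand":{"type":"array"},"delta_pos":{"type":"array"},"turn":{"type":"array"},"newtons":{"type":"number"}},"required":["hand","delta_pos","turn"]}

```bash
mkdir -p pics; cat > h.py <<'E'
from bench import *
import numpy as np, cv2
def K(c):
    f=210/np.tan(np.radians(c["fovy"]/2)); return f
def ray(c,u,v):
    f=K(c); x=(u-c["cx"])/f; y=(v-c["cy"])/f
    x0,y0=x,y
    for _ in range(30):
        s=1+c["k1"]*(x*x+y*y); x,y=x0/s,y0/s
    return x,y
def world(c,u,v,d):
    x,y=ray(c,u,v); T=np.array(c["world_from_camera"])
    return np.stack([x*d,-y*d,-d,np.ones_like(d)],-1)@T.T
def cloud(name):
    p,d=capture(name); c=calibration(name)
    u,v=np.meshgrid(np.arange(560.),np.arange(420.))
    return p,d,world(c,u,v,d.astype(float))[...,:3]
E
python3 - <<'E'
from h import *
for n in("side","top"):
    p,d,w=cloud(n); np.savez(f"{n}0.npz",p=p,d=d,w=w); cv2.imwrite(f"pics/{n}0.png",p[...,::-1])
    c=calibration(n); print(n,c)
s=sense(); print(s)
E
```

```text
side {'fovy': 44.04523065793566, 'cx': 288.0272095209667, 'cy': 207.70105376150528, 'k1': 0.05929210130528473, 'world_from_camera': array([[ 0.78564725,  0.41759171, -0.45648172, -0.19781466],
       [-0.61852033,  0.54664426, -0.56445784, -0.85458831],
       [ 0.01382019,  0.72580798,  0.68775852,  1.18805347],
       [ 0.        ,  0.        ,  0.        ,  1.        ]])}
top {'fovy': 43.683958436031325, 'cx': 287.2473009452761, 'cy': 211.75036473553024, 'k1': -0.20178923383975217, 'world_from_camera': array([[-1.70220678e-02,  9.94543019e-01, -1.02929261e-01,
         3.78844402e-01],
       [-9.99853391e-01, -1.71227300e-02, -9.44269635e-05,
        -1.88306982e-02],
       [-1.85634161e-03,  1.02912563e-01,  9.94688674e-01,
         1.49243350e+00],
       [ 0.00000000e+00,  0.00000000e+00,  0.00000000e+00,
         1.00000000e+00]])}
{'time_s': 0.1, 'qpos': array([ 1.22541088e+00,  4.91478514e-01,  1.55942202e+00,  8.85571662e-07,
        1.09169029e+00, -1.05604255e-01]), 'joint_vel': array([ 0.00183454, -0.00167856, -0.00214325, -0.00099002,  0.0016003 ,
       -0.00021528]), 'joint_torque': array([ 1.94070133e-03, -6.13627052e+01, -2.58607525e+01,  6.93838857e-02,
        4.69708687e-02, -6.57188139e-05]), 'eef_pos': array([0.14833359, 0.6069067 , 0.21412154]), 'tool_rot': array([-3.14060012e+00, -1.05996804e-04,  2.90181100e+00]), 'wrist_force': array([0.30433931, 0.229778  , 1.09552876]), 'ft_torque': array([ 0.03528463, -0.04687943,  0.00590355]), 'finger_force': 0.0, 'finger_gap': 0.09488036499649441}
```

View pics/side0.png

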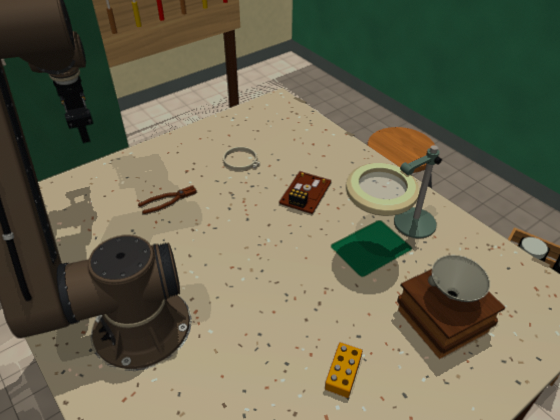

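View pics/top0.png

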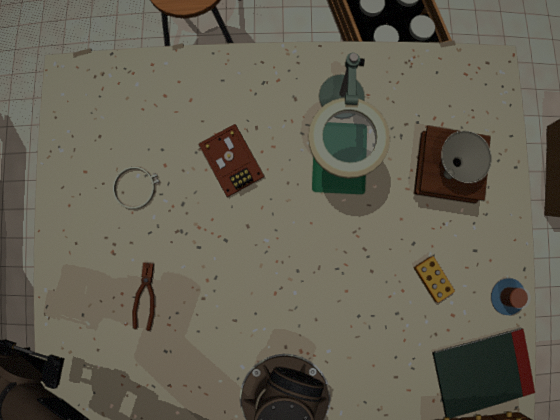

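The side view shows the base at (305,192), the mat at (372,248), the lens at (383,187) and its foot at (415,222). In the top view the base is at (232,160), with the block at (241,178), and the mat is at (345,160), partly under the lens. Next I'll measure poses and the gripper's outline from depth, since commands can't tilt the tool.

```bash
cat > m.py <<'E'
from h import *
from scipy.spatial.transform import Rotation as R
def hsv(p): return cv2.cvtColor(p,cv2.COLOR_RGB2HSV)
def rect(P): 
    (c,s,a)=cv2.minAreaRect((P[:,:2]*1000).astype(np.float32)); return np.round(c,1),np.round(s,1),round(a,2)
def base(p,w):
    h=hsv(p); m=(((h[...,0]<12)|(h[...,0]>172))&(h[...,1]>110)&(w[...,2]>.004)&(w[...,2]<.07)&(w[...,0]>.3)&(w[...,0]<.95)&(w[...,1]<.4)&(w[...,1]>-.33)).astype(np.uint8)
    n,l,st,_=cv2.connectedComponentsWithStats(m); k=1+np.argmax(st[1:,4]); return l==k
def green(p,w):
    h=hsv(p); m=((h[...,0]>60)&(h[...,0]<95)&(h[...,1]>120)&(abs(w[...,2])<.012)&(w[...,0]>.3)&(w[...,0]<1.0)&(abs(w[...,1])<.45)).astype(np.uint8)
    n,l,st,_=cv2.connectedComponentsWithStats(m); k=1+np.argmax(st[1:,4]); return l==k
E
python3 - <<'E'
from m import *
for n in("side","top"):
    z=np.load(n+"0.npz");p,w=z["p"],z["w"]
    b=base(p,w);g=green(p,w)
    print(n,"base",b.sum(),rect(w[b&(w[...,2]<.022)]),"z",np.percentile(w[b][:,2],[5,50,95]))
    print(" mat",g.sum(),rect(w[g]),np.median(w[g][:,2]),cv2.boxPoints(cv2.minAreaRect((w[g][:,:2]*1000).astype(np.float32))).round())
    # tall stuff
    q=w[(w[...,2]>.212)&(w[...,2]<.27)&(w[...,0]>.4)&(abs(w[...,1])<.12+.2)]
    q=q[(q[:,1]>-.33)&(q[:,1]<.05)]
    print(" lens",len(q),rect(q) if len(q) else'', np.percentile(q[:,2],[5,50,95]))
    cn=w[(w[...,2]>.03)&(w[...,2]<.07)&(w[...,0]>.4)&(w[...,1]<.35)&(w[...,1]>0.05)]
    print(" block",len(cn),rect(cn) , cn.mean(0), np.percentile(cn[:,2],90))
    s=sense();T=R.from_euler('xyz',s["tool_rot"])
    t=T.inv().apply(w.reshape(-1,3)-s["eef_pos"]); k=(abs(t[:,0])<.13)&(abs(t[:,1])<.13)&(t[:,2]<.02)&(t[:,2]>-.4)
    t=t[k]*1000
    for a in range(-300,20,20):
        q=t[(t[:,2]>=a)&(t[:,2]<a+20)]
        if len(q)>3: print(a,len(q),"x",q[:,0].min().round(),q[:,0].max().round(),"y",q[:,1].min().round(),q[:,1].max().round())
E
```

```text
side base 851 (array([681. , 139.6]), array([180. , 123.4]), 28.25) z [0.0076764  0.01335191 0.01967286]
 mat 2350 (array([ 685.1, -172.3]), array([153.5, 207.5]), 87.22) 0.0014161624663996397 [[ 578. -244.]
 [ 785. -254.]
 [ 792. -101.]
 [ 585.  -91.]]
 lens 3148 (array([ 722.9, -160. ]), array([279.3, 197.4]), 19.02) [0.23688948 0.25063779 0.26224375]
 block 548 (array([1432.3,  174.4]), array([1677.1,  191.5]), 5.54) [1.55793786 0.19263888 0.04904695] 0.06264543671539109
-300 116 x -69.0 73.0 y -130.0 5.0
-280 52 x -70.0 67.0 y -116.0 10.0
-260 31 x -69.0 66.0 y -80.0 5.0
-240 111 x -61.0 55.0 y -47.0 -16.0
-220 164 x -42.0 39.0 y -46.0 -1.0
-200 201 x -37.0 36.0 y -46.0 11.0
-180 232 x -34.0 36.0 y -60.0 -7.0
-160 108 x -23.0 25.0 y -58.0 -9.0
-140 171 x -31.0 30.0 y -100.0 13.0
-120 263 x -37.0 35.0 y -100.0 63.0
-100 201 x -36.0 36.0 y -89.0 71.0
-80 28 x -29.0 32.0 y -84.0 -58.0
-60 48 x -14.0 11.0 y -65.0 -49.0
-40 47 x -13.0 11.0 y -64.0 -49.0
-20 47 x -13.0 12.0 y -61.0 -45.0
0 5 x -8.0 12.0 y -54.0 -47.0
top base 1968 (array([685.6, 142. ]), array([180.7, 121.3]), 27.76) z
[... 185 characters left out ...]
ens 5006 (array([ 719.5, -190.7]), array([198.3, 270.2]), 59.51) [0.24314916 0.25474388 0.26607705]
 block 296 (array([674.7, 142.2]), array([158.4,  58.5]), 34.3) [0.62521262 0.10918139 0.05476487] 0.06089764799528552
-300 178 x -67.0 -13.0 y -128.0 -19.0
-280 143 x -69.0 -52.0 y -104.0 -6.0
-260 62 x -70.0 -54.0 y -77.0 -2.0
-240 12 x -66.0 -59.0 y -37.0 5.0
-200 4 x -37.0 -29.0 y -51.0 -39.0
-180 54 x -38.0 -18.0 y -53.0 -27.0
-160 27 x -26.0 -12.0 y -53.0 -39.0
-140 356 x -37.0 31.0 y -93.0 71.0
-120 345 x -39.0 33.0 y -95.0 81.0
-100 222 x -39.0 30.0 y -88.0 78.0
-80 7 x -36.0 8.0 y -84.0 54.0
-60 4 x -15.0 -10.0 y 46.0 53.0
-40 6 x -16.0 -1.0 y 45.0 48.0
-20 15 x -15.0 5.0 y -56.0 53.0
```

Body pose is about (0.683, 0.141), azimuth 28°, with the block near (0.623, 0.109). The mat is at about (0.688, -0.170), azimuth -3.5°. The gripper body is only 65 mm tall, so it passes under the lens even when vertical, but the wrist column has to stay behind the rim.

The plan has two parts:
1. Pinch the block and drag the base in until the wrist nears the lens.
2. Push the last part with the outer face of one open finger.

Call:
arm_command([
  [0.9,-0.95,0],
  [0.9,-0.95,0],
  [0.9,-0.95,0],
  [0.9,-0.95,0],
  [0.9,-0.95,0],
], hand=[95,95,95,95,95], turn=[0.32,0.32,0.32,0.32,0.32], newtons=60)

```text
time_s: 0.72
eef_pos: [0.3293, 0.4157, 0.2145]
tool_rot: [-3.141, -0.0, -3.1]
wrist_force: [0.5, 0.3, -0.1]
finger_gap: 0.0953
finger_force: 0.0
```

Call:
arm_command([
  [0.9,-0.95,0],
  [0.9,-0.95,0],
  [0.9,-0.95,0],
  [0.9,-0.95,0],
  [0.9,-0.95,0],
], hand=[95,95,95,95,95], turn=[0.32,0.32,0.32,0.32,0.32])

```text
time_s: 1.35
eef_pos: [0.5094, 0.2257, 0.2145]
tool_rot: [3.141, -0.0, -2.821]
wrist_force: [0.4, 1.3, 0.1]
finger_gap: 0.0953
finger_force: 0.0
```

Call:
arm_command([
  [0.9,-0.95,0],
  [0.9,-0.95,0],
  [0.5,-0.5,-0.5],
  [0,0,-0.8],
  [0,0,0],
], hand=[95,95,95,95,95], turn=[0.32,0.32,0.32,0,0])

```text
time_s: 1.98
eef_pos: [0.5994, 0.1307, 0.1605]
tool_rot: [3.14, -0.004, -2.656]
wrist_force: [-0.1, -0.5, 0.4]
finger_gap: 0.0949
finger_force: 0.0
```

Call:
arm_command([
  [0.6,-0.54,-0.4],
  [0,0,-0.9],
  [0,0,-0.5],
  [0,0,0],
], hand=[95,95,95,95], turn=[0,0,0,0])

```text
time_s: 2.48
eef_pos: [0.6241, 0.1099, 0.0906]
tool_rot: [3.141, -0.001, -2.655]
wrist_force: [-0.1, 0.3, 0.7]
finger_gap: 0.0947
finger_force: 0.0
```

```bash
python3 - <<'E'
from m import *
p,d,w=cloud("side"); b=base(p,w); print(rect(w[b&(w[...,2]<.022)]))
cv2.imwrite("pics/s1.png",cv2.resize(p[110:270,210:450,::-1],None,fx=3,fy=3))
E
```

```text
(array([683.5, 140.2]), array([185.7, 122.9]), 27.55)
```

View pics/s1.png

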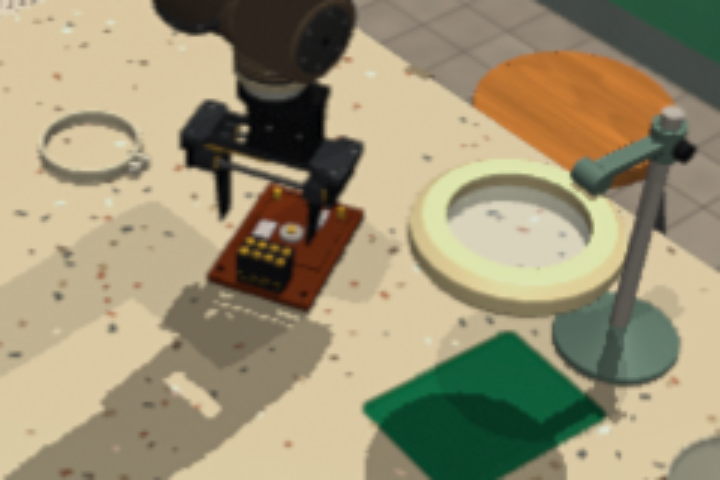

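The fingers straddle the block: tips at crop (222,215) and (312,240), block top at (265,248). I'll descend and pinch.

Call:
arm_command([
  [0,0,-0.9],
  [0,0,-0.75],
  [0,0,0],
  [0,0,0],
  [0,0,0],
], hand=[95,95,95,55,50], turn=[0,0,0,0,0], newtons=60)

```text
time_s: 3.15
eef_pos: [0.6252, 0.1097, 0.0265]
tool_rot: [-3.141, 0.002, -2.655]
wrist_force: [0.3, -0.4, -0.1]
finger_gap: 0.0803
finger_force: 0.0
```

Call:
arm_command([
  [0,0,0],
  [0,0,0],
  [0,0,0],
], hand=[50,50,50], turn=[0,0,0])

```text
time_s: 3.52
eef_pos: [0.6243, 0.1098, 0.025]
tool_rot: [3.141, 0.0, -2.656]
wrist_force: [-2.0, 1.0, 4.7]
finger_gap: 0.0558
finger_force: 59.8
```

Call:
arm_command([
  [-0.15,-0.2,0],
  [-0.25,-0.33,0],
  [-0.25,-0.33,0],
  [-0.25,-0.33,0],
  [-0.25,-0.33,0],
], hand=[50,50,50,50,50], turn=[-0.1,-0.16,-0.16,-0.16,-0.16])

```text
time_s: 4.15
eef_pos: [0.5792, 0.0487, 0.025]
tool_rot: [-3.141, 0.003, -2.786]
wrist_force: [3.5, 5.5, 0.1]
finger_gap: 0.0554
finger_force: 59.9
```

Call:
arm_command([
  [-0.25,-0.33,0],
  [-0.25,-0.33,0],
  [-0.25,-0.33,0],
  [-0.25,-0.33,0],
  [-0.25,-0.33,0],
], hand=[50,50,50,50,50], turn=[-0.16,-0.16,-0.16,-0.16,-0.16])

```text
time_s: 4.78
eef_pos: [0.5292, -0.0175, 0.025]
tool_rot: [-3.141, 0.003, -2.925]
wrist_force: [3.7, 5.1, 1.4]
finger_gap: 0.0557
finger_force: 59.9
```

Call:
arm_command([
  [-0.25,-0.33,0],
  [-0.25,-0.33,0],
  [-0.25,-0.33,0],
  [-0.25,-0.33,0],
  [-0.25,-0.33,0],
], hand=[50,50,50,50,50], turn=[-0.16,-0.16,-0.16,-0.16,-0.16])

```text
time_s: 5.4
eef_pos: [0.4796, -0.0837, 0.0252]
tool_rot: [-3.14, 0.004, -3.063]
wrist_force: [5.0, 6.3, 1.3]
finger_gap: 0.0556
finger_force: 60.0
```

Call:
arm_command([
  [-0.25,-0.33,0],
  [-0.25,-0.33,0],
  [-0.25,-0.33,0],
  [-0.2,-0.3,0],
  [0,0,0],
], hand=[50,50,50,50,50], turn=[-0.16,-0.16,-0.16,-0.16,0])

```text
time_s: 6.02
eef_pos: [0.4402, -0.1358, 0.0249]
tool_rot: [-3.141, 0.0, 3.107]
wrist_force: [-3.8, -5.8, 6.0]
finger_gap: 0.0558
finger_force: 59.8
```

```bash
python3 - <<'E'
from m import *
for n in("side","top"):
    p,d,w=cloud(n); b=base(p,w); g=green(p,w); print(n,rect(w[b&(w[...,2]<.022)]),np.percentile(w[b][:,2],[5,50]),g.sum(),rect(w[g]))
    cv2.imwrite(f"pics/{n}2.png",p[...,::-1]); np.savez(n+"2.npz",p=p,d=d,w=w)
print(sense()["wrist_force"],sense()["tool_rot"],sense()["eef_pos"])
E
```

```text
side (array([ 506.2, -140.8]), array([126.8, 177.6]), 87.83) [0.00861525 0.01389431] 2153 (array([ 687.6, -172.4]), array([154.5, 206.2]), 84.41)
top (array([ 541.9, -140.5]), array([120.3, 117.9]), 88.82) [0.01199832 0.01740936] 716 (array([ 632.8, -168.7]), array([155.6,  79.2]), 80.31)
[-2.82323502 -5.85263212  6.19735203] [-3.14098913e+00  2.33521422e-04  3.10762935e+00] [ 0.44036491 -0.13553851  0.02492833]
```

View pics/side2.png

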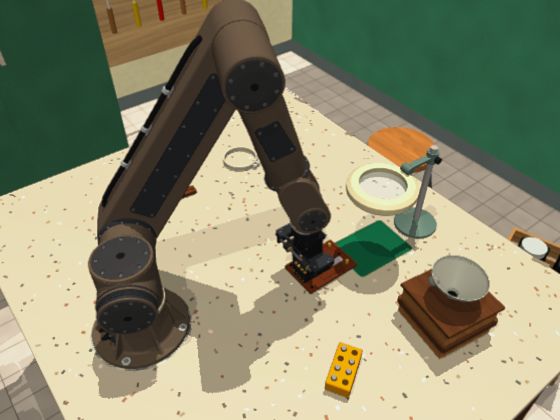

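The drag worked: the base is flat, held at the block, and aligned to about -2°, at (315,265) in the side view. The mat is clear at (372,248). Next I'll fit the mat's edges more precisely from the first, unobstructed pictures.

```bash
cat > fit.py <<'E'
from m import *
from scipy.optimize import least_squares
def planepts(c,u,v,z):
    x,y=ray(c,u,v); T=np.array(c["world_from_camera"]); dr=np.stack([x,-y,-np.ones_like(x)],-1)@T[:3,:3].T
    o=T[:3,3]; return (o+dr*((z-o[2])/dr[...,2])[...,None])[...,:2]
def soft(name,mask,z,L,W,g0,half=None):
    # fit L x W rectangle (fixed size) to mask boundary points on plane z, robust
    c=calibration(name); cs,_=cv2.findContours(mask.astype(np.uint8),cv2.RETR_EXTERNAL,cv2.CHAIN_APPROX_NONE)
    q=max(cs,key=len)[:,0,:].astype(float); P=planepts(c,q[:,0],q[:,1],z)
    def f(t):
        a=t[2]; d=(P-t[:2]); X=d[:,0]*np.cos(a)+d[:,1]*np.sin(a); Y=-d[:,0]*np.sin(a)+d[:,1]*np.cos(a)
        dx=abs(X)-L/2; dy=abs(Y)-W/2
        return np.where((dx>0)&(dy>0),np.hypot(dx,dy),np.maximum(dx,dy))
    r=least_squares(lambda t:f(t)*1000,g0,loss="cauchy",f_scale=1.5,x_scale=[.01,.01,.05])
    t=r.x; return np.round(t[0]*1e3,1),np.round(t[1]*1e3,1),np.degrees(t[2]).round(2),"med",np.median(abs(f(t))).round(4)
E
python3 - <<'E'
from fit import *
for n in("side","top"):
    z=np.load(n+"0.npz");g=green(z["p"],z["w"])
    print(n,"mat",soft(n,g,0.001,.208,.154,[.688,-.17,-.06]))
    print(n,"base0",soft(n,base(z["p"],z["w"]),.013 if n=="side" else .015,.18,.124,[.683,.141,.48]))
z=np.load("side2.npz"); print(soft("side",base(z["p"],z["w"])&(z["w"][...,2]<.02),.013,.18,.124,[.508,-.14,-.04]))
z=np.load("top2.npz"); print(soft("top",base(z["p"],z["w"]),.015,.18,.124,[.508,-.14,-.04]))
# lens centre: ring points height ~ top
z=np.load("top0.npz");w=z["w"];q=w[(w[...,2]>.23)&(w[...,2]<.275)&(w[...,0]<.82)&(w[...,0]>.5)&(w[...,1]<-.05)&(w[...,1]>-.29)]
print("lens",q[:,0].min(),q[:,1].min(),q[:,1].max())
E
```

```text
side mat (np.float64(688.4), np.float64(-169.7), np.float64(-3.69), 'med', np.float64(0.0034))
side base0 (np.float64(678.7), np.float64(139.8), np.float64(27.97), 'med', np.float64(0.0025))
top mat (np.float64(692.4), np.float64(-175.8), np.float64(-3.66), 'med', np.float64(0.0015))
top base0 (np.float64(685.3), np.float64(143.7), np.float64(27.8), 'med', np.float64(0.0022))
(np.float64(507.5), np.float64(-140.5), np.float64(-1.19), 'med', np.float64(0.0042))
(np.float64(507.7), np.float64(-141.7), np.float64(-0.96), 'med', np.float64(0.0034))
lens 0.5894927310707601 -0.27020683729472356 -0.07404340524734875
```

Call:
arm_command([
  [0,-0.25,0],
  [0,-0.26,0],
  [0,0,0],
  [0.25,-0.016,0],
  [0.25,-0.016,0],
], hand=[50,50,50,50,50], turn=[-0.09,-0.09,0,0,0])

```text
time_s: 6.75
eef_pos: [0.456, -0.1548, 0.0245]
tool_rot: [3.138, -0.01, 3.077]
wrist_force: [-26.7, 1.2, 16.7]
finger_gap: 0.0559
finger_force: 60.0
```

Call:
arm_command([
  [0.25,-0.016,0],
  [0.25,-0.016,0],
  [0.25,-0.016,0],
  [0.25,-0.016,0],
  [0,0,0],
], hand=[50,50,50,50,50], turn=[0,0,0,0,0])

```text
time_s: 7.38
eef_pos: [0.5009, -0.1589, 0.0246]
tool_rot: [3.142, 0.0, 3.077]
wrist_force: [3.1, 1.1, 0.5]
finger_gap: 0.0557
finger_force: 60.0
```

```bash
python3 - <<'E'
from fit import *
for n in("side","top"):
    p,d,w=cloud(n); b=base(p,w)
    for zz in (.013,.016): print(n,soft(n,b&(w[...,2]<.025),zz,.18,.124,[.58,-.163,-.06]))
    cv2.imwrite(f"pics/{n}3.png",cv2.resize(p[120:320,240:480,::-1] if n=="side" else p[50:250,240:480,::-1],None,fx=3,fy=3)); np.savez(n+"3.npz",p=p,d=d,w=w)
print(sense()["wrist_force"],sense()["tool_rot"],sense()["eef_pos"])
E
```

```text
side (np.float64(566.2), np.float64(-165.4), np.float64(-2.98), 'med', np.float64(0.0035))
side (np.float64(564.3), np.float64(-167.0), np.float64(-2.94), 'med', np.float64(0.0037))
top (np.float64(531.8), np.float64(-170.7), np.float64(-19.52), 'med', np.float64(0.0127))
top (np.float64(586.6), np.float64(-208.3), np.float64(-44.5), 'med', np.float64(0.0151))
[3.06890572 1.01451406 0.07104187] [-3.14152774e+00  9.55370659e-04  3.07633137e+00] [ 0.50083329 -0.15900795  0.0246403 ]
```

View pics/side3.png

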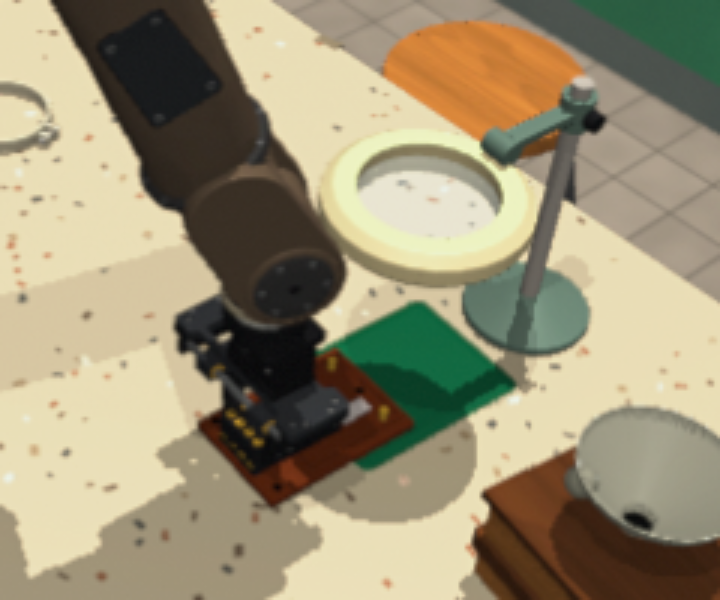

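The front of the base is on the mat, aligned, with the wrist still clear of the lens (rim at crop (330,200), wrist at (330,270)). I'll go a little further in this grip, then release and turn for the push.

Call:
arm_command([
  [0.25,-0.016,0],
  [0.25,-0.016,0],
  [0.2,-0.013,0],
  [0,0,0],
  [0,0,0],
], hand=[50,50,50,50,50], turn=[0,0,0,0,0])

```text
time_s: 8.1
eef_pos: [0.5287, -0.1609, 0.0246]
tool_rot: [-3.142, 0.001, 3.076]
wrist_force: [2.6, 0.8, -0.2]
finger_gap: 0.0556
finger_force: 60.0
```

```bash
python3 - <<'E'
from fit import *
p,d,w=cloud("side"); b=base(p,w)
print(soft("side",b&(w[...,2]<.025),.014,.18,.124,[.6,-.163,-.06])); s=sense()
T=R.from_euler('xyz',s["tool_rot"]); t=T.inv().apply(w.reshape(-1,3)-s["eef_pos"])*1000
t=t[(abs(t[:,0])<85)&(abs(t[:,1])<105)]
for a in range(-300,-60,10):
    q=t[(t[:,2]>=a)&(t[:,2]<a+10)]; print(a,len(q),q[:,:2].min(0).round() if len(q) else '',q[:,:2].max(0).round() if len(q) else '')
a=np.array(s["eef_pos"][:2])-[.69,-.172]; c,sn=np.cos(-.0646),np.sin(-.0646); print("tcp mat",a[0]*c+a[1]*sn,-a[0]*sn+a[1]*c,s["tool_rot"],s["wrist_force"],s["qpos"])
E
```

```text
(np.float64(593.0), np.float64(-167.9), np.float64(-3.62), 'med', np.float64(0.003))
-300 158 [-59. -76.] [84. 40.]
-290 128 [-59. -75.] [79. 31.]
-280 116 [-59. -75.] [73. 26.]
-270 106 [-25. -76.] [ 69. -38.]
-260 81 [-21. -75.] [ 61. -40.]
-250 71 [-81. -75.] [ 57. -16.]
-240 135 [-85. -70.] [48. 31.]
-230 71 [-84. -70.] [41.  2.]
-220 69 [-85. -69.] [41. 23.]
-210 36 [-85. -67.] [40. 19.]
-200 20 [  7. -35.] [31.  8.]
-190 131 [-30. -54.] [37. 19.]
-180 188 [-36. -53.] [37. 15.]
-170 49 [-31. -53.] [ 33. -14.]
-160 39 [-23. -53.] [23. -8.]
-150 82 [-24. -56.] [27. 14.]
-140 79 [-23. -53.] [27. 16.]
-130 269 [-34. -93.] [37. 87.]
-120 356 [-37. -93.] [37. 90.]
-110 103 [-34. -91.] [35. 86.]
-100 159 [-30. -88.] [35. 80.]
-90 119 [-32. -87.] [35. 83.]
-80 29 [-37. -83.] [32. 77.]
-70 5 [-5. 25.] [ 2. 29.]
tcp mat -0.1617341715673441 0.0006448523000104605 [-3.14157455e+00  7.27530670e-04  3.07616275e+00] [ 2.65179426  1.51202159 -0.58789214] [-4.15137593e-01  6.53487546e-01  1.90123995e+00  4.19861661e-04
  5.86175502e-01 -1.92085370e+00]
```

Call:
arm_command([
  [0,0,0],
  [0,0,0],
  [0,0,0.5],
  [0,0,0.9],
  [-0.8,0.05,0.3],
], hand=[95,95,95,95,95], turn=[0,0,0,0,0])

```text
time_s: 8.78
eef_pos: [0.4977, -0.1594, 0.0942]
tool_rot: [-3.14, 0.003, 3.077]
wrist_force: [0.6, 0.0, 0.1]
finger_gap: 0.0944
finger_force: 0.0
```

Call:
arm_command([
  [-0.8,0.05,0],
  [-0.8,0.05,0],
  [0,0,0],
  [0,0,0],
  [0,0,0],
], hand=[95,95,95,95,95], turn=[0,0,-1,-1,-1])

```text
time_s: 9.4
eef_pos: [0.4322, -0.155, 0.0928]
tool_rot: [-3.142, 0.0, 2.547]
wrist_force: [0.5, -0.8, 0.0]
finger_gap: 0.0951
finger_force: 0.0
```

Call:
arm_command([
  [0,0,0],
  [0,0,0],
  [0,0,0],
  [0,0,0],
  [0,0,0],
], hand=[95,95,95,95,95], turn=[-1,-1,-1,-1,-1])

```text
time_s: 10.02
eef_pos: [0.4322, -0.1549, 0.0927]
tool_rot: [-3.142, 0.0, 1.674]
wrist_force: [-0.3, 0.5, 0.1]
finger_gap: 0.0948
finger_force: 0.0
```

Call:
arm_command([
  [0,0,0],
  [0,0,0],
], hand=[95,95], turn=[-1,0])

```text
time_s: 10.28
eef_pos: [0.4323, -0.1549, 0.0927]
tool_rot: [3.142, 0.0, 1.507]
wrist_force: [0.6, 0.0, -0.2]
finger_gap: 0.0948
finger_force: 0.0
```

```bash
cat > look.py <<'E'
from fit import *
MAT=np.array([.690,-.172]); A=np.radians(-3.7)
def tm(x,y):
    a=np.array([x,y])-MAT; return (a[0]*np.cos(A)+a[1]*np.sin(A))*1e3,(-a[0]*np.sin(A)+a[1]*np.cos(A))*1e3
def look(g0,zz=.015,save=None):
    for n in("side","top"):
        p,d,w=cloud(n); b=base(p,w)&(w[...,2]<.028)&(w[...,1]>-.28)
        r=soft(n,b,zz,.18,.124,[g0[0],g0[1],A]); print(n,r,"mat frame",np.round(tm(r[0]/1e3,r[1]/1e3),1),"daz",r[2]+3.7)
        if save: cv2.imwrite(f"pics/{n}{save}.png",p[...,::-1])
        np.savez(f"{n}_last.npz",p=p,d=d,w=w)
    s=sense(); print("tcp",np.round(tm(*s["eef_pos"][:2]),1),s["eef_pos"],"tool az",np.degrees(s["tool_rot"][2])-90,s["wrist_force"],s["finger_gap"],s["time_s"])
E
python3 -c "
from look import *
look((.595,-.166))"
```

```text
side (np.float64(592.1), np.float64(-170.3), np.float64(-3.71), 'med', np.float64(0.0022)) mat frame [-97.8  -4.6] daz -0.009999999999999787
top (np.float64(642.9), np.float64(-172.8), np.float64(-6.85), 'med', np.float64(0.004)) mat frame [-47.   -3.8] daz -3.1499999999999995
tcp [-258.2    0.4] [ 0.43237014 -0.15493139  0.09267965] tool az -3.502560987965097 [ 0.01983728 -0.73005903  0.55471136] 0.09491082950824005 10.375
```

Call:
arm_command([
  [-0.15,0.01,-0.9],
  [0,0,-0.9],
  [0,0,-0.3],
  [0,0,0],
  [0,0,0],
], hand=[95,95,95,95,95], turn=[0,0,0,0,0])

```text
time_s: 11.0
eef_pos: [0.4269, -0.1547, 0.0096]
tool_rot: [3.14, 0.001, 1.506]
wrist_force: [0.1, 0.1, -0.2]
finger_gap: 0.095
finger_force: 0.0
```

```bash
python3 - <<'E'
from look import *
look((.595,-.166),save="4")
p=cv2.imread("pics/side4.png"); cv2.imwrite("pics/side4c.png",cv2.resize(p[120:320,240:480],None,fx=3,fy=3))
s=sense();w=np.load("side_last.npz")["w"]
T=R.from_euler('xyz',s["tool_rot"]); t=T.inv().apply(w.reshape(-1,3)-s["eef_pos"])*1000
t=t[(abs(t[:,0])<75)&(abs(t[:,1])<100)]
for a in range(-290,0,10):
    q=t[(t[:,2]>=a)&(t[:,2]<a+10)]; print(a,len(q),q[:,:2].min(0).round() if len(q) else '',q[:,:2].max(0).round() if len(q) else '')
E
```

```text
side (np.float64(592.0), np.float64(-169.2), np.float64(-3.96), 'med', np.float64(0.0019)) mat frame [-98.   -3.5] daz -0.2599999999999998
top (np.float64(600.1), np.float64(-169.7), np.float64(-4.13), 'med', np.float64(0.0049)) mat frame [-89.9  -3.5] daz -0.4299999999999997
tcp [-263.7    0.3] [ 0.42690146 -0.15471659  0.00962088] tool az -3.7107576743892423 [0.17342737 0.81274959 0.06844108] 0.09506250097030876 11.1
-290 134 [-74. -74.] [24. 61.]
-280 113 [-75. -69.] [23. 65.]
-270 97 [-75. -67.] [18. 61.]
-260 88 [-74. -64.] [-37.  17.]
-250 74 [-73. -59.] [-38.  16.]
-240 42 [-69. -52.] [-45.   5.]
-230 15 [-62. -36.] [-49. -11.]
-220 4 [ -2. -40.] [ 11. -37.]
-210 6 [ -9. -40.] [ 12. -36.]
-200 11 [-36. -36.] [-13.  -3.]
-190 121 [-40. -50.] [27. 23.]
-180 190 [-38. -52.] [35. 20.]
-170 50 [-37. -52.] [28. 11.]
-160 41 [-28. -50.] [24. 12.]
-150 60 [-26. -50.] [21. 22.]
-140 83 [-32. -50.] [25. 16.]
-130 286 [-39. -91.] [32. 90.]
-120 424 [-39. -90.] [35. 93.]
-110 105 [-41. -88.] [32. 88.]
-100 194 [-39. -85.] [28. 90.]
-90 86 [-39. -82.] [31. 84.]
-80 17 [-34. -80.] [23. 77.]
-70 5 [-5. 48.] [ 1. 52.]
-60 14 [-28.  48.] [ 7. 88.]
-50 48 [-32. -56.] [ 5. 99.]
-40 42 [-30. -56.] [  3. 100.]
-30 50 [-30. -54.] [ 9. 98.]
-20 59 [-63. -54.] [12. 99.]
-10 128 [-65. -52.] [ 16. 100.]
```

View pics/side4c.png

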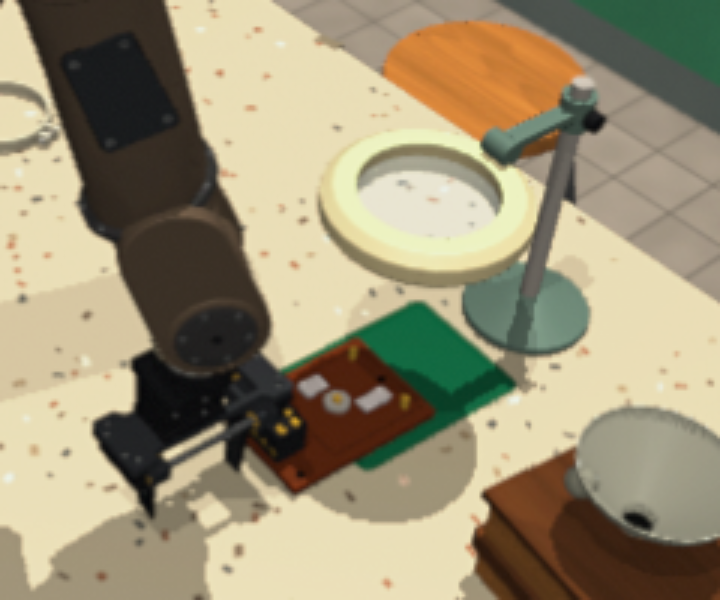

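The tool is turned, and the front open finger (crop (235,455)) sits behind the base's near edge, centred. I'll push slowly along the mat axis.

Call:
arm_command([
  [0.3,-0.02,0],
  [0.2,-0.013,0],
  [0.2,-0.013,0],
  [0.2,-0.013,0],
  [0.2,-0.013,0],
], hand=[95,95,95,95,95], turn=[0,0,0,0,0])

```text
time_s: 11.72
eef_pos: [0.4692, -0.1567, 0.0088]
tool_rot: [-3.138, -0.001, 1.506]
wrist_force: [-12.5, 0.4, 10.7]
finger_gap: 0.095
finger_force: 6.3
```

Call:
arm_command([
  [0.2,-0.013,0],
  [0.2,-0.013,0],
  [0.2,-0.013,0],
  [0.1,-0.006,0],
  [0,0,0],
], hand=[95,95,95,95,95], turn=[0,0,0,0,0])

```text
time_s: 12.35
eef_pos: [0.4988, -0.1591, 0.0087]
tool_rot: [3.141, 0.0, 1.506]
wrist_force: [-0.6, 0.8, -0.3]
finger_gap: 0.095
finger_force: 0.1
```

```bash
python3 -c "
from look import *
look((.63,-.17))"
```

```text
side (np.float64(639.3), np.float64(-171.1), np.float64(-3.74), 'med', np.float64(0.0019)) mat frame [-50.7  -2.4] daz -0.040000000000000036
top (np.float64(646.5), np.float64(-173.1), np.float64(-4.93), 'med', np.float64(0.0142)) mat frame [-43.3  -3.9] daz -1.2299999999999995
tcp [-191.7    0.4] [ 0.49874541 -0.15918415  0.00863302] tool az -3.730691505697891 [ 0.02856212 -0.01016039  0.76222358] 0.09499356361801947 12.45
```

Call:
arm_command([
  [0.15,-0.01,0],
  [0.15,-0.01,0],
  [0.15,-0.01,0],
  [0.1,-0.006,0],
  [0,0,0],
], hand=[95,95,95,95,95], turn=[0,0,0,0,0])

```text
time_s: 13.08
eef_pos: [0.5195, -0.1603, 0.009]
tool_rot: [-3.14, -0.001, 1.506]
wrist_force: [-4.0, 0.7, 3.7]
finger_gap: 0.0949
finger_force: 2.3
```

```bash
python3 - <<'E'
from look import *
look((.66,-.17),zz=.017,save="5")
p=cv2.imread("pics/side5.png"); cv2.imwrite("pics/side5c.png",cv2.resize(p[120:320,240:480],None,fx=3,fy=3))
E
```

```text
side (np.float64(658.0), np.float64(-172.6), np.float64(-4.24), 'med', np.float64(0.0018)) mat frame [-31.9  -2.7] daz -0.54
top (np.float64(332.2), np.float64(461.7), np.float64(-32.55), 'med', np.float64(0.0084)) mat frame [-397.9  609.3] daz -28.849999999999998
tcp [-170.5    0.6] [ 0.5198845  -0.16041332  0.00885719] tool az -3.7396506662995392 [-5.34774593  0.44055946  5.22878612] 0.09503758921003143 13.175
```

View pics/side5c.png

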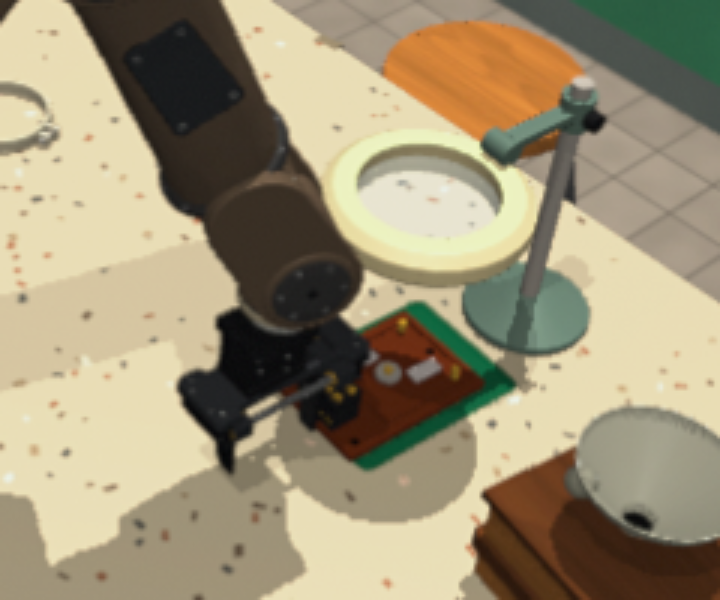

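```bash
python3 - <<'E'
from look import *
w=np.load("side_last.npz")["w"]; 
for u,v in((344,218),(344,204),(344,230),(331,218),(357,216),(330,185),(320,190)):
    q=w[v,u]; print((u,v),np.round(tm(q[0],q[1])),round(q[2]*1e3))
# robot points with mat x<-60, z band, near lens height
X,Y=tm_=np.array([ (w[...,0]-.69)*np.cos(A)+(w[...,1]+.172)*np.sin(A), -(w[...,0]-.69)*np.sin(A)+(w[...,1]+.172)*np.cos(A)])*1e3
d=np.load("side_last.npz")["p"]; dark=d.max(-1)<110
for lo in range(190,400,15):
    k=(w[...,2]*1e3>=lo)&(w[...,2]*1e3<lo+15)&(X<-60)&(X>-260)&(abs(Y)<110)&dark
    if k.any(): print(lo,k.sum(),"Xmax",X[k].max().round(),"at Y",Y[k][X[k].argmax()].round(), "Y",Y[k].min().round())
E
```

```text
(344, 218) [-194.  -64.] 280
(344, 204) [-192.  -57.] 322
(344, 230) [-162.  -37.] 196
(331, 218) [-222.  -47.] 282
(357, 216) [-156.  -71.] 272
(330, 185) [-233.  -45.] 394
(320, 190) [-253.  -34.] 381
190 126 Xmax -151.0 at Y -33.0 Y -40.0
205 28 Xmax -188.0 at Y -26.0 Y -26.0
220 27 Xmax -185.0 at Y -56.0 Y -56.0
235 61 Xmax -157.0 at Y -68.0 Y -68.0
250 100 Xmax -157.0 at Y -70.0 Y -73.0
265 142 Xmax -147.0 at Y -71.0 Y -75.0
280 165 Xmax -147.0 at Y -70.0 Y -75.0
295 200 Xmax -118.0 at Y 23.0 Y -74.0
310 250 Xmax -121.0 at Y 30.0 Y -72.0
325 179 Xmax -130.0 at Y 34.0 Y -67.0
340 170 Xmax -139.0 at Y 36.0 Y -66.0
355 151 Xmax -181.0 at Y -53.0 Y -61.0
370 138 Xmax -184.0 at Y -11.0 Y -56.0
385 149 Xmax -186.0 at Y -9.0 Y -53.0
```

The wrist stays at least 8 mm clear of the rim for another 11 mm, so I'll push on.

Call:
arm_command([
  [0.1,-0.006,0],
  [0.1,-0.006,0],
  [0.08,-0.005,0],
  [0,0,0],
], hand=[95,95,95,95], turn=[0,0,0,0])

```text
time_s: 13.68
eef_pos: [0.5317, -0.1612, 0.0087]
tool_rot: [-3.142, -0.0, 1.506]
wrist_force: [-1.6, 0.5, 1.3]
finger_gap: 0.0948
finger_force: 0.8
```

```bash
python3 - <<'E'
from look import *
look((.67,-.17),zz=.017,save="6")
z=np.load("side_last.npz");p,w=z["p"],z["w"]
# image-local: far-edge and right-edge margins; base front edge at z~.0175, mat edge at z~0
b=base(p,w);g=green(p,w)
c=calibration("side"); u,v=np.meshgrid(np.arange(560.),np.arange(420.))
def mf(zz):
    P=planepts(c,u,v,zz)-MAT; return (P[...,0]*np.cos(A)+P[...,1]*np.sin(A))*1e3,(-P[...,0]*np.sin(A)+P[...,1]*np.cos(A))*1e3
Xm,Ym=mf(0.0);Xb,Yb=mf(.0165)
gf=[];bf=[]
for y in range(-40,45,10):
    k=g&(abs(Ym-y)<5); kb=b&(abs(Yb-y)<5); gf.append(Xm[k].max()); bf.append(Xb[kb].max())
print("far mat",np.round(gf,1),"base front",np.round(bf,1),"gap",np.round(np.array(gf)-bf,1),np.mean(np.array(gf)-bf))
gr=[];br=[];gl=[];bl=[]
for x in range(0,75,10):
    k=g&(abs(Xm-x)<5); kb=b&(abs(Xb-x)<5); gr.append(Ym[k].min());br.append(Yb[kb].min());gl.append(Ym[k].max());bl.append(Yb[kb].max())
print("right",np.round(gr,1),np.round(br,1)); print("left",np.round(gl,1),np.round(bl,1))
E
```

```text
side (np.float64(669.7), np.float64(-173.3), np.float64(-4.13), 'med', np.float64(0.0017)) mat frame [-20.2  -2.6] daz -0.4299999999999997
top (np.float64(348.0), np.float64(468.3), np.float64(-54.41), 'med', np.float64(0.0098)) mat frame [-382.6  616.9] daz -50.709999999999994
tcp [-158.6    0.5] [ 0.53176081 -0.16129829  0.00863628] tool az -3.738075105037055 [-1.08402462  0.65017849  2.13205975] 0.09456764786638532 13.775
far mat [97.7 95.8 96.6 97.4 95.5 96.3 96.7 94.8 95.6] base front [69.3 70.  70.7 71.  69.5 70.2 71.  69.1 69.8] gap [28.4 25.9 25.9 26.4 26.  26.1 25.8 25.8 25.8] 26.225490254643642
right [-74.7 -75.1 -74.2 -72.9 -73.7 -74.1 -74.5 -74.9] [-64.7 -65.1 -65.4 -64.5 -64.8 -65.2 -64.2 -62.9]
left [-59.1 -59.5 -59.9 -60.6 -59.3 -59.7 -60.5 -59.1] [19.9 39.6 58.2 57.9 57.7 57.6 57.5 57.3]
```

```bash
python3 - <<'E'
from look import *
from scipy.ndimage import map_coordinates
def pix(c,X,Y,z):
    # mat-frame mm to pixel
    X=np.asarray(X,float)/1e3;Y=np.asarray(Y,float)/1e3
    P=np.stack([MAT[0]+X*np.cos(A)-Y*np.sin(A),MAT[1]+X*np.sin(A)+Y*np.cos(A),0*X+z],-1)
    T=np.linalg.inv(np.array(c["world_from_camera"])); q=P@T[:3,:3].T+T[:3,3]
    x=q[...,0]/-q[...,2];y=-q[...,1]/-q[...,2];s=1+c["k1"]*(x*x+y*y);f=K(c); return c["cx"]+f*x*s,c["cy"]+f*y*s
for n,fn in(("side","side0.npz"),("side","side_last.npz"),("top","top0.npz")):
    z=np.load(fn);c=calibration(n); p=z["p"].astype(float); idx=p[...,1]-p[...,0]  # green-red
    def prof(Xs,Ys,zz,im):
        u,v=pix(c,Xs,Ys,zz); return map_coordinates(im,[v,u],order=1)
    X=np.arange(-135,136,3.); Y=np.arange(-40,41,4.)
    XX,YY=np.meshgrid(X,Y,indexing="ij")
    print(fn); print(" X",[(int(a),int(b)) for a,b in zip(X,np.median(prof(XX,YY,0.,idx),1)) if abs(a)>60])
    Y2=np.arange(-105,106,3.);X2=np.arange(-70 if n=="top" else 0,-10 if n=="top" else 60,4.)
    XX,YY=np.meshgrid(X2,Y2,indexing="ij"); print(" Y",[(int(a),int(b)) for a,b in zip(Y2,np.median(prof(XX,YY,0.,idx),0)) if abs(a)>55])
E
```

```text
side0.npz
 X [(-135, -9), (-132, -10), (-129, -10), (-126, -10), (-123, -9), (-120, -9), (-117, -10), (-114, -9), (-111, -3), (-108, 14), (-105, 37), (-102, 48), (-99, 48), (-96, 47), (-93, 46), (-90, 46), (-87, 46), (-84, 46), (-81, 46), (-78, 46), (-75, 46), (-72, 46), (-69, 46), (-66, 46), (-63, 46), (63, 64), (66, 63), (69, 63), (72, 63), (75, 63), (78, 63), (81, 64), (84, 63), (87, 64), (90, 64), (93, 61), (96, 46), (99, 22), (102, 2), (105, -9), (108, -12), (111, -11), (114, -9), (117, -4), (120, 3), (123, 10), (126, 14), (129, 16), (132, 16), (135, 16)]
 Y [(-105, -13), (-102, -11), (-99, -11), (-96, -13), (-93, -12), (-90, -13), (-87, -14), (-84, -13), (-81, -8), (-78, 6), (-75, 34), (-72, 52), (-69, 49), (-66, 47), (-63, 42), (-60, 37), (-57, 37), (57, 63), (60, 63), (63, 63), (66, 64), (69, 63), (72, 53), (75, 30), (78, 6), (81, -8), (84, -12), (87, -12), (90, -12), (93, -12), (96, -12), (99, -12), (102, -12), (105, -12)]
side_last.npz
 X [(-135, -10), (-132, -10), (-129, -10), (-126, -10), (-123, -10), (-120, -10), (-117, -10), (-114, -9), (-111, -2), (-108, 16), (-105, 38
[... 1020 characters left out ...]
, (-84, 26), (-81, 26), (-78, 26), (-75, 26), (-72, 26), (-69, 26), (-66, 26), (-63, 26), (63, 25), (66, 25), (69, 25), (72, 25), (75, 24), (78, 24), (81, 25), (84, 24), (87, 24), (90, 24), (93, 24), (96, 25), (99, 26), (102, 23), (105, 8), (108, -5), (111, -5), (114, -4), (117, -3), (120, 0), (123, 3), (126, 3), (129, 2), (132, 2), (135, 2)]
 Y [(-105, -6), (-102, -6), (-99, -6), (-96, -6), (-93, -6), (-90, -6), (-87, -6), (-84, -7), (-81, -5), (-78, 2), (-75, 2), (-72, 3), (-69, 2), (-66, 2), (-63, 2), (-60, 2), (-57, 2), (57, 37), (60, 37), (63, 38), (66, 38), (69, 37), (72, 39), (75, 29), (78, 4), (81, -4), (84, -4), (87, -4), (90, -4), (93, -3), (96, -3), (99, -3), (102, -3), (105, -3)]
```

By image edges the base is at about x = -12 mm (about -8 by contact), with y about -1 mm and the angle under 1°. I'll nudge 4 mm more, then back off.

Call:
arm_command([
  [0.06,-0.004,0],
  [0.05,-0.003,0],
  [0,0,0],
  [-0.3,0.02,0],
  [-0.7,0.045,0],
], hand=[95,95,95,95,95], turn=[0,0,0,0,0])

```text
time_s: 14.4
eef_pos: [0.4958, -0.159, 0.0085]
tool_rot: [3.14, 0.0, 1.506]
wrist_force: [0.2, -0.1, -0.8]
finger_gap: 0.0945
finger_force: 0.0
```

Call:
arm_command([
  [-0.8,0.05,0.2],
  [-0.5,0.6,0.9],
  [0,0.9,0.9],
  [0,0.9,0.5],
  [0,0,0],
], hand=[95,95,95,95,95], turn=[0,0,0,0,0])

```text
time_s: 15.02
eef_pos: [0.444, -0.0595, 0.11]
tool_rot: [3.139, 0.001, 1.508]
wrist_force: [0.1, -0.5, -0.2]
finger_gap: 0.095
finger_force: 0.0
```

```bash
python3 - <<'E'
from look import *
look((.68,-.17),zz=.017,save="7")
a=cv2.imread("pics/side7.png")[170:300,300:450];b=cv2.imread("pics/top7.png")[60:220,260:420]
a=cv2.resize(a,(450,390),interpolation=cv2.INTER_CUBIC);b=cv2.resize(b,(390,390)); b=cv2.resize(b,(340,390)) if False else b[:, :340]
cv2.imwrite("pics/f7.png",np.hstack([a,b]))
z=np.load("side_last.npz");k=base(z["p"],z["w"]); print(np.median(z["w"][k][:,2]))
E
```

```text
side (np.float64(676.3), np.float64(-175.6), np.float64(-3.71), 'med', np.float64(0.0024)) mat frame [-13.4  -4.5] daz -0.009999999999999787
top (np.float64(684.9), np.float64(-174.6), np.float64(-3.98), 'med', np.float64(0.0017)) mat frame [-4.9 -2.9] daz -0.2799999999999998
tcp [-252.8   94.9] [ 0.44383954 -0.06102016  0.10861322] tool az -3.6910010835971576 [-0.11334487  0.29733779  0.28965474] 0.09520205409215138 15.125
0.01620602221307177
```

View pics/f7.png

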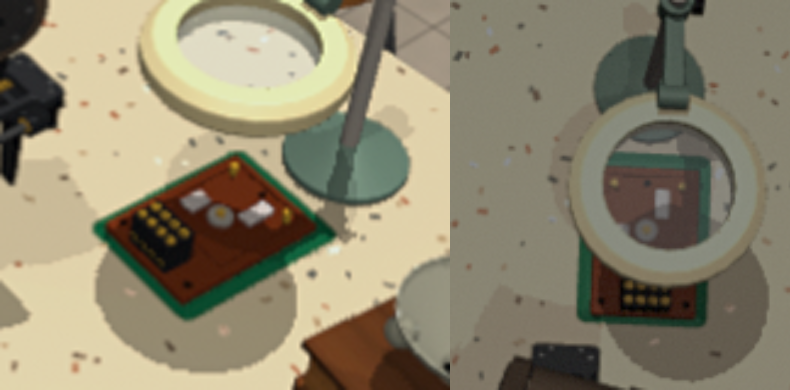

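The base lies squarely on the mat with the block at the near edge (left view (160,235); right view (645,290)) and a green margin all round. Both cameras put x at -5 to -9 mm, y at -1 to -4 mm and the angle under 0.5°, and the gripper is clear. I'll hand it in.

```bash
python3 -c "
from bench import *
print(hand_in())"
```

```text
the job is handed in; nothing more can be done
None
```

The job is handed in: the meter base lies flat on the mat with its terminal block at the near edge, about 5 to 9 mm short of centre and 1 to 4 mm to one side, turned under 1° by the cameras, and the gripper is clear; no verdict was returned.

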